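Zero the stall's coffee grinder and set it five clicks coarse

ROBOT

A 7-joint arm with a two-finger parallel gripper is mounted at the origin on the work surface. World frame = base frame: x ahead of the robot, y to its left, z up, the work surface at z = 0. Lengths are in m, angles in rad, forces in N, time in s.
With the tool pointing down it reaches from about 0.425 to 0.925 m from the base axis. Payload 6.8 kg.
Tool frame: the origin (TCP) lies at the very end of the fingers, on their centre line; the grasp point (between the pads) lies 19 mm behind it; z points along the fingers, y is the line along which they close (so a half turn about z gives the same grasp; the last joint's range is limited). The gripper opens to 85 mm and grips with 20 to 120 N. Pads are 22 mm wide; open, the fingers measure 114 mm over their backs; the gripper's body (76 mm by 85 mm) begins 54 mm behind the grasp point. The pads swing forward as they close: fully open they stand 13 mm farther back than shut.
Start: joints at [1.124, 0.477, 0.022, 1.555, -0.011, 1.109, -0.083], TCP at [0.224, -0.637, 0.231] pointing down, gripper open.
Joint ranges: [-2.96, 2.96], [-0.34, 2.1], [-1.41, 1.46], [0.24, 2.44], [-1.37, 4.51], [0.17, 1.92], [-2.96, 2.96]. Speed limits (rad/s): [2.39, 2.39, 3.14, 3.14, 3.14, 3.14, 3.14].

INTERFACE

Orientations are given as a unit quaternion [w, x, y, z].
In Python, from station import bot gives the robot as it stands. The module is installed in compiled form; this text tells all that it offers.
- The arm moves only by the shell command python3 -m jog 'ROWS' [OPENING] [FORCE]. ROWS is JSON, a list of rows, each a list of 4 numbers: the shift along the tool's x, y, z in cm, then the turn about the tool's z in rad. In form: [[x, y, z, spin], ...]. A call has 1 to 20 rows; each row is the pose to reach, as a shift and turn from the pose commanded when the call began, along the tool's axes at that moment; what a row does not reach only later rows make up. A row lasts 1/12 s, in which the tool goes at most 41.7 mm and 7.16 degrees, less where a joint would pass 70% of its speed; a pose out of reach is approached as far as the arm can. A call with a gripper value outside its range is refused whole. OPENING is the closure, from -1 (fully open) to 1 (shut), set as the call begins (- or left out, the last holds). The fingers move at their own pace and stop on an object; FORCE is the grip in N (left out, the last holds). Time passes only in rows, so rows that repeat a pose let the fingers close. It gives the time, the measured TCP pose, the force, the opening and the grip force at its end, in the units of the state.
- bot.get_obs(): the state, without advancing time (a new reading comes with each control period).
- bot.read_camera(name): name is "side" or "top"; returns a dict with "pixels" (400x640x3 uint8, red, green, blue), "depth" (400x640 float32, m along the optical axis (not along the pixel's ray), 0 where there is no reading), "fovy" (degrees; the focal length in pixels is half the picture's height over the tangent of half this angle, whatever the lens; pixels are square), "cx", "cy" (the principal point, pixels), "pose" (4x4, takes a point from camera to world coordinates). Camera axes: x right, y down, z forward; pixel columns grow to the right and rows downward; lengths in m; the calibration is good to about 2 mm. A picture is of the moment at which its call begins.
- bot.hand_in(): hands the job in; it is judged then, once.
The state is a dict: "t": time; "q": joint angles; "joint_vel": joint speeds; "joint_torque": joint torques, N m; "eef_pos": TCP position; "tool_rot": TCP orientation; "contact_force": force on the tool from outside, world axes, zero at the start; "torque": the same for the moment, N m; "gripper_width": opening from 0.0 (shut) to 1.0 (fully open); "grasp_force": force on a finger pad.
Only numpy, scipy, OpenCV 4.12 (cv2) and the standard library are available. Lean on these libraries where they do the work, as an engineer would, in place of code of your own. Each camera call takes 0.05 s, during which the arm holds its last target. There are 200 camera calls.

TASK

Zero the coffee grinder for the next batch: turn its adjustment ring clockwise (finer) until you feel the burrs just come to bear, without forcing them, then back it off exactly five clicks from there and leave it sitting in that click. Then put the lid on the grinder's throat, fully down, let go, and leave everything else on the stall where it stands.

Things in the scene. Friction and masses are not known exactly. Their poses are not given: they have to be found in the camera images.
- grinder: Compact electric burr coffee grinder, fixed to the table: foot 165 x 110 mm, a round body 86 mm across standing on it with a chute and spout on the front (-x of its own frame), top deck 80 mm across at 185 mm above the table, 241 mm tall in all. Origin on the vertical axis of the ring and throat, at the table surface; z up.
- ring: Ribbed adjustment ring on top of the grinder, 62 mm across, 24 mm tall, 201 to 225 mm above the table, 16 mm clear of the deck on a 54 mm collar; grip it across its outside from above. Origin on its axis at its underside (mid-height 12 mm up); z up, x points to the mark on its top and turns with it. Clockwise from above is finer, counter-clockwise coarser; 24 clicks a turn (0.262 rad each).
- ring_grip (a point): Centre of the ring, at mid-height. Turning feel: up to about 0.12 N m to leave each click, then it falls off to nothing until the next. It starts about 4 to 10 clicks coarser than burr contact. Let go anywhere near a click, it drops into it.
- ring_mark (a point): Raised black mark on the ring's top face (a radial bar 8 x 4 mm, 2 mm high), 26 mm from the axis; shows the ring's angle. Its angle at burr contact differs from one day to the next (wear) and is in no reading.
- throat (a point): Centre of the rim of the grinder's open throat, a steel tube 44 mm outside and 38 mm inside that stands 16 mm above the ring's top; 241 mm above the table, z up.
- outer_burr_face (a point): Hidden face of the outer burr; the ring's thread lifts it 0.021 mm per click. Its height over inner_burr_face is the gap (0: just meeting), too small to read here: go by feel. Once they bear, the resistance climbs 2.5 N m per radian (plus 0.3 N m per rad/s of turning, so go slowly): 0.2 to 0.5 N m is a clear touch, over 0.9 N m (0.36 rad, 1.4 clicks past contact) forces them.
- inner_burr_face (a point): Hidden face of the inner burr, on the ring's axis, 30 mm below the ring's underside. When the ring is let go with the burrs bearing, it springs back by itself into the zero click, the one at which they just meet; the five clicks count from that one.
- lid: Lid of the throat, upright on the table: plug 33 mm across (29 mm at its foot) and 9 mm deep, then a flange 54 mm across and 5 mm thick (9 to 14 mm above the origin), then a round knob 18 mm across and 22 mm tall (14 to 36 mm). Origin at the centre of the plug's underside, z up. Seated, the flange rests on the throat's rim and the origin lies 9 mm below throat. 50 to 100 g.
- dose_cup: Bystander: steel cup, 50 mm across and 58 mm tall, on the grinder's foot under the spout. Origin under its centre.
- finjan: Bystander: small coffee cup without handle, 56 mm across, 50 mm tall. Origin under its centre.
- spice_jar: Bystander: jar with screw cap, 48 mm across, 75 mm tall. Origin under its centre.
- mini_lantern: Bystander: little lantern, 50 mm square, about 105 mm tall. Origin under its centre.
- white_lantern: Bystander: larger lantern with peaked roof and carrying ring, 85 mm square, about 200 mm tall. Origin under its centre.
- gift_box: Bystander: boxed lantern, 90 x 130 mm, 85 mm tall. Origin under its centre.
- cezve: Bystander: open coffee pot 80 mm across and 75 mm tall with a straight handle reaching 150 mm from its axis along its x. Origin under the pot's centre.
- spoon: Bystander: spoon 150 mm long lying along its own x. Origin under its middle.
Mind the look-alikes: they are no part of the job. Leave any red or yellow look-alike of the lid alone.

How it is judged:
By the outcome, as a careful person would: the job done as asked, in the order asked, and still so for the second after the job is handed in, with the robot touching nothing.
It also fails if it takes over 72 s, if anything falls off the work surface, if the arm or the gripper's body presses on something with over 40 N, if the wrist force passes 120 N, or if a joint passes its speed limit or range.

## Working session

There is one attempt and no reset: what is moved stays moved. The work goes in short steps, Python scripts to look and compute and a shell command to move; the robot and the scene stay as the last step left them, time stands still between calls to the robot, and variables do not carry over. Pictures are saved under pics/ and viewed, at most 10 in all, crops included, and the job is handed in when it is done.

```bash
mkdir -p pics; cat > h.py <<'E'
import numpy as np, cv2
from station import bot
def cam(n):
    c=bot.read_camera(n); c['f']=c['pixels'].shape[0]/2/np.tan(np.radians(c['fovy'])/2); return c
def save(c,fn,box=None,s=1):
    im=c['pixels'][:,:,::-1]
    if box: im=im[box[1]:box[3],box[0]:box[2]]
    cv2.imwrite('pics/'+fn,cv2.resize(im,None,fx=s,fy=s,interpolation=cv2.INTER_CUBIC))
def ray(c,u,v):
    d=np.array([(u-c['cx'])/c['f'],(v-c['cy'])/c['f'],1]); P=np.array(c['pose']); return P[:3,3],P[:3,:3]@d
def atz(c,u,v,z):
    o,d=ray(c,u,v); return o+d*(z-o[2])/d[2]
def dep(c,u,v):
    o,d=ray(c,u,v); return o+d*c['depth'][int(round(v)),int(round(u))]
def proj(c,p):
    P=np.array(c['pose']); q=P[:3,:3].T@(np.array(p)-P[:3,3]); return c['f']*q[:2]/q[2]+[c['cx'],c['cy']]
E
python3 - <<'E'
from h import *
for n in('top','side'):
    c=cam(n); save(c,n+'0.png'); print(n,c['f'],c['cx'],c['cy'],np.round(c['pose'],3).tolist())
o=bot.get_obs(); print({k:np.round(v,3).tolist() for k,v in o.items()})
E
```

```text
top 442.40900956057527 323.2781049484835 196.4814365669995 [[0.029, -0.992, 0.125, 0.4], [-1.0, -0.028, 0.008, -0.023], [-0.005, -0.125, -0.992, 1.416], [0.0, 0.0, 0.0, 1.0]]
side 488.88568370928647 315.1590553122706 206.32946131496837 [[-0.779, -0.491, 0.389, -0.049], [-0.627, 0.607, -0.489, 0.785], [0.004, -0.625, -0.78, 1.425], [0.0, 0.0, 0.0, 1.0]]
{'t': 0.1, 'q': [1.124, 0.478, 0.022, 1.556, -0.012, 1.109, -0.083], 'joint_vel': [0.001, -0.001, -0.0, -0.002, 0.0, -0.001, -0.0], 'joint_torque': [0.005, -59.775, 1.614, -28.195, 0.013, 0.005, -0.0], 'eef_pos': [0.224, -0.636, 0.23], 'tool_rot': [-0.001, 0.986, 0.169, -0.0], 'contact_force': [-0.789, -0.588, -0.12], 'torque': [0.029, -0.048, -0.027], 'grasp_force': 0.0, 'gripper_width': 1.0}
```

View pics/top0.png

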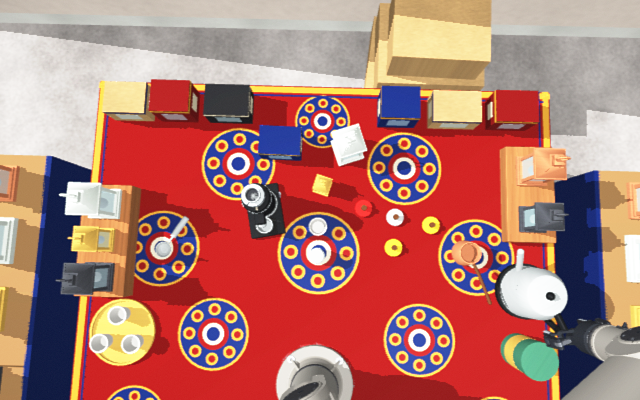

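View pics/side0.png

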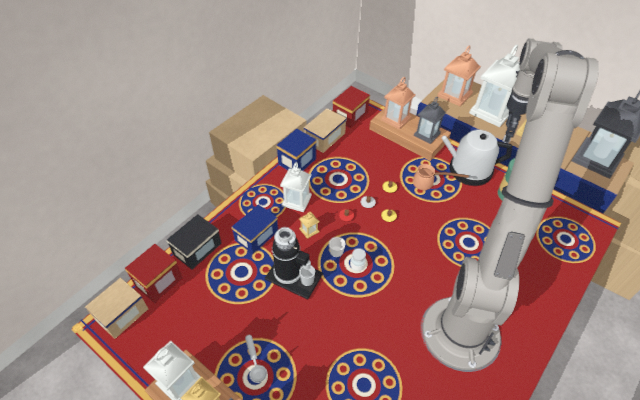

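In the top view, the things that could be taken for the lid are a red one (363,209), a steel/white one (395,217), yellow ones (431,225) and (393,248), and cups at (318,227) and (318,252). By the description it's the steel/white one at (395,217), which is (368,202) in the side view. I'll check that in crops.

```bash
python3 - <<'E'
from h import *
c=cam('top'); im=c['pixels'][:,:,::-1]
a=cv2.resize(im[175:245,230:290],None,fx=8,fy=8,interpolation=cv2.INTER_CUBIC)[:560]
b=cv2.resize(im[192:262,370:410],None,fx=8,fy=8,interpolation=cv2.INTER_CUBIC)
cv2.imwrite('pics/t1.png',np.hstack([a,b]))
d=cam('side'); im=d['pixels'][:,:,::-1]
a=cv2.resize(im[222:297,265:325],None,fx=8,fy=8,interpolation=cv2.INTER_CUBIC)
b=cv2.resize(im[165:240,350:390],None,fx=8,fy=8,interpolation=cv2.INTER_CUBIC)
cv2.imwrite('pics/s1.png',np.hstack([a,b])[:600])
print(dep(c,395,217),dep(d,368,202),dep(c,253,192),dep(d,284,233), dep(c,318,227),dep(c,318,252))
E
```

```text
[ 0.51581398 -0.23637471  0.0388085 ] [ 0.51209109 -0.23508844  0.01996819] [0.55949881 0.18167977 0.20842909] [0.56154799 0.16821255 0.21738256] [0.47987203 0.00335582 0.00132781] [ 4.00615112e-01 -2.55338531e-04  7.26061393e-02]
```

View pics/t1.png

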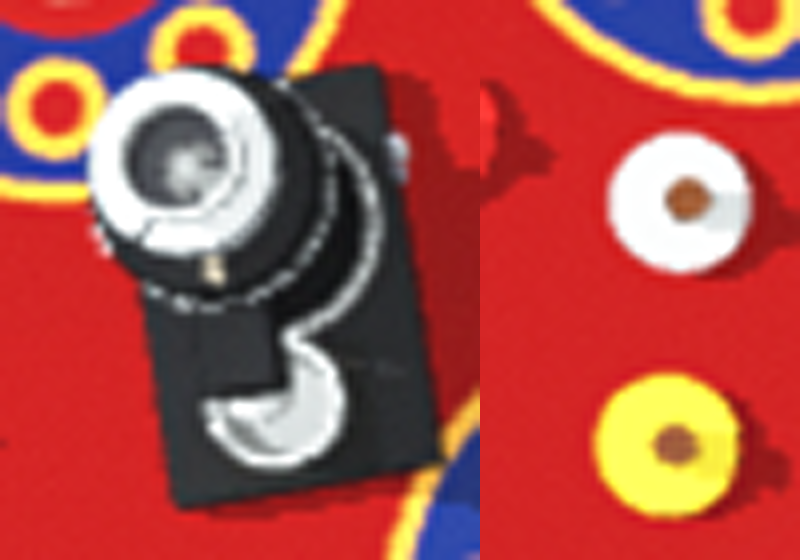

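View pics/s1.png

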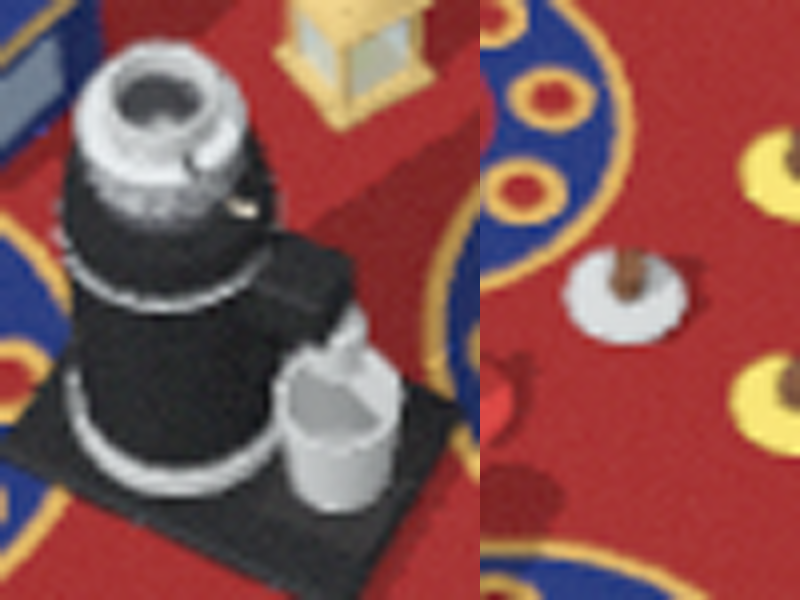

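The crops show the white lid with a wooden knob, flange centre at top (395,217) and side (368,202). The throat opening is at top (252,194.5) and side (284.5,234). The red and yellow ones are the decoys. Next I triangulate.

```bash
python3 - <<'E'
from h import *
c=cam('top'); d=cam('side')
def tri(a,b):
    A=[];B=[]
    for k,(u,v) in((c,a),(d,b)):
        o,r=ray(k,u,v); r/=np.linalg.norm(r); M=np.eye(3)-np.outer(r,r); A.append(M);B.append(M@o)
    p=np.linalg.lstsq(np.vstack(A),np.hstack(B),rcond=None)[0]; return np.round(p,4),np.round(proj(c,p)-a,2),np.round(proj(d,p)-b,2)
t=lambda x,y,ox,oy:(ox+x/8-.44,oy+y/8-.44)
print('throat',tri(t(177,157,230,175),t(158,98,265,222)))
print('flange',tri(t(680,201,310,192),t(626,297,290,165)))
print('knob',tri(t(687,200,310,192),t(629,257,290,165)))
print('lanternmini px top? at', dep(c,322,185), dep(c,350,145),dep(c,280,140))
for k,n in((c,'top'),(d,'side')):
    v,u=np.mgrid[0:400,0:640]; z=k['depth']
    r=np.stack([(u-k['cx'])/k['f']*z,(v-k['cy'])/k['f']*z,z],-1); P=np.array(k['pose']); w=r@P[:3,:3].T+P[:3,3]
    m=(abs(w[...,0]-.56)<.07)&(abs(w[...,1]-.17)<.07)&(z>0)
    for lo,hi in((.15,.2),(.215,.233),(.233,.26)):
        q=w[m&(w[...,2]>lo)&(w[...,2]<hi)]; 
        if len(q): print(n,lo,len(q),q.min(0).round(3),q.max(0).round(3),q.mean(0).round(3))
    m=(abs(w[...,0]-.515)<.04)&(abs(w[...,1]+.236)<.04)
    q=w[m&(w[...,2]>.008)&(w[...,2]<.022)]; print('lid',q.min(0).round(3),q.max(0).round(3),q.mean(0).round(3))
E
```

```text
throat (array([0.5494, 0.1799, 0.2368]), array([0.06, 0.12]), array([-0.12, -0.03]))
flange (array([ 0.5175, -0.2397,  0.0137]), array([0.24, 0.46]), array([-0.44, -0.06]))
knob (array([ 0.5161, -0.2369,  0.0462]), array([0.09, 0.17]), array([-0.17, -0.02]))
lanternmini px top? at [ 0.60260988 -0.00650163  0.08880048] [ 0.71341828 -0.08559158  0.1522169 ] [0.73957316 0.12705965 0.0859709 ]
top 0.15 416 [0.491 0.137 0.151] [0.592 0.223 0.2  ] [0.534 0.168 0.177]
top 0.215 233 [0.519 0.149 0.215] [0.58  0.209 0.233] [0.548 0.178 0.223]
top 0.233 62 [0.528 0.16  0.233] [0.569 0.201 0.243] [0.549 0.18  0.239]
lid [ 0.492 -0.266  0.008] [ 0.553 -0.196  0.02 ] [ 0.519 -0.239  0.013]
side 0.15 423 [0.491 0.143 0.15 ] [0.583 0.223 0.199] [0.527 0.195 0.176]
side 0.215 198 [0.516 0.149 0.215] [0.578 0.212 0.233] [0.542 0.186 0.224]
side 0.233 81 [0.524 0.159 0.233] [0.569 0.202 0.248] [0.545 0.181 0.239]
lid [ 0.485 -0.272  0.008] [ 0.542 -0.206  0.022] [ 0.513 -0.238  0.015]
```

```bash
cat >> h.py <<'E'
from scipy.spatial.transform import Rotation as Ro
def st(target=None):
    o=bot.get_obs(); w,x,y,z=o['tool_rot']; R=Ro.from_quat([x,y,z,w]).as_matrix()
    print('t',round(o['t'],2),'p',np.round(o['eef_pos'],4),'yaw',round(np.arctan2(R[1,0],R[0,0]),3),'zax',R[:,2].round(3),'q',np.round(o['q'],2),'F',np.round(o['contact_force'],1),'T',np.round(o['torque'],3),'w',round(float(o['gripper_width']),3),'g',np.round(o['grasp_force'],1))
    if target is not None: print('tool shift cm',np.round(R.T@(np.array(target)-o['eef_pos'])*100,2))
E
python3 -m jog '[[0,0,-10,0],[0,0,-10,0],[0,0,-10,0],[57.8,-66.2,-10,0],[57.8,-66.2,-10,0],[57.8,-66.2,-10,0],[57.8,-66.2,-10,0],[57.8,-66.2,-10,0],[57.8,-66.2,-10,0],[57.8,-66.2,-10,0],[57.8,-66.2,-10,0],[57.8,-66.2,-10,0],[57.8,-66.2,-10,0],[57.8,-66.2,-10,0],[57.8,-66.2,-10,0],[57.8,-66.2,-10,0],[57.8,-66.2,-10,0],[57.8,-66.2,-10,0],[57.8,-66.2,-10,0],[57.8,-66.2,-10,0]]' -1 40
python3 -c "
from h import *;st((.549,.18,.28))"
```

```text
t: 1.97
eef_pos: [0.4867, 0.0233, 0.3316]
tool_rot: [0.0, 0.986, 0.168, 0.0]
contact_force: [1.1, -0.6, -1.4]
gripper_width: 0.999
grasp_force: 0.0
t 1.97 p [0.4867 0.0233 0.3316] yaw 0.338 zax [ 0.001 -0.    -1.   ] q [ 0.33  0.12 -0.55  1.83  0.06  1.21 -1.47] F [ 1.1 -0.6 -1.4] T [-0.054 -0.033 -0.011] w 0.999 g 0.0
tool shift cm [ 11.08 -12.71   5.16]
```

```bash
python3 -m jog '[[11.1,-12.7,3,-2.6],[11.1,-12.7,3,-2.6],[11.1,-12.7,3,-2.6],[11.1,-12.7,3,-2.6],[11.1,-12.7,3,-2.6],[11.1,-12.7,3,-2.6],[11.1,-12.7,3,-2.6],[11.1,-12.7,3,-2.6],[11.1,-12.7,3,-2.6],[11.1,-12.7,3,-2.6],[11.1,-12.7,3,-2.6],[11.1,-12.7,3,-2.6],[11.1,-12.7,3,-2.6],[11.1,-12.7,3,-2.6],[11.1,-12.7,3,-2.6],[11.1,-12.7,3,-2.6],[11.1,-12.7,3,-2.6],[11.1,-12.7,3,-2.6],[11.1,-12.7,3,-2.6],[11.1,-12.7,3,-2.6]]'
python3 -c "
from h import *;st((.549,.18,.19));c=cam('top');save(c,'t2.png',(220,150,320,225),6)"
```

```text
t: 3.63
eef_pos: [0.549, 0.1778, 0.3013]
tool_rot: [0.0, 0.148, 0.989, -0.0]
contact_force: [1.0, 0.1, -0.3]
gripper_width: 1.0
grasp_force: 0.0
t 3.63 p [0.549  0.1778 0.3013] yaw 2.844 zax [ 0. -0. -1.] q [ 0.38  0.45 -1.08  1.66  0.41  1.28  0.5 ] F [ 1.   0.1 -0.3] T [ 0.012 -0.013 -0.029] w 1.0 g 0.0
tool shift cm [ 0.06  0.21 11.13]
```

View pics/t2.png

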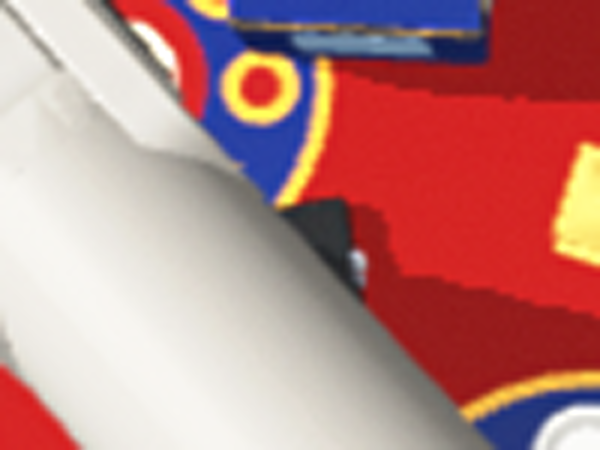

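The arm hides the ring in the top view (it covers the grinder at about (100,280) of the crop). I'll descend and grip using the measured pose.

```bash
python3 -m jog '[[0.06,0.2,4,0],[0.06,0.2,8,0],[0.06,0.2,10,0],[0.06,0.2,11.1,0],[0.06,0.2,11.1,0],[0.06,0.2,11.1,0]]'
python3 -c "
from h import *;st((.549,.18,.19))"
python3 -m jog '[[0,0,0,0],[0,0,0,0],[0,0,0,0],[0,0,0,0],[0,0,0,0],[0,0,0,0],[0,0,0,0],[0,0,0,0]]' 1 40
python3 -c "
from h import *;st((.549,.18,.19))"
```

```text
t: 4.18
eef_pos: [0.5493, 0.1806, 0.191]
tool_rot: [0.0, 0.151, 0.988, 0.0]
contact_force: [0.4, -0.8, 0.5]
gripper_width: 0.999
grasp_force: 0.0
t 4.18 p [0.5493 0.1806 0.191 ] yaw 2.838 zax [ 0.     0.001 -1.   ] q [ 0.32  0.56 -1.01  1.78  0.52  1.1   0.4 ] F [ 0.4 -0.8  0.5] T [-0.013 -0.058  0.033] w 0.999 g 0.0
tool shift cm [ 0.01 -0.06  0.1 ]
t: 4.85
eef_pos: [0.5498, 0.1804, 0.1925]
tool_rot: [0.001, 0.151, 0.988, 0.0]
contact_force: [-1.8, -1.5, 6.0]
gripper_width: 0.715
grasp_force: 41.9
t 4.85 p [0.5498 0.1804 0.1925] yaw 2.838 zax [ 0.003 -0.    -1.   ] q [ 0.32  0.55 -1.01  1.78  0.53  1.1   0.4 ] F [-1.8 -1.5  6. ] T [-0.412  0.421 -0.017] w 0.715 g 41.9
tool shift cm [ 0.06 -0.06  0.25]
```

```bash
python3 -m jog '[[0,0,0,0.065],[0,0,0,0.13],[0,0,0,0.195],[0,0,0,0.26],[0,0,0,0.33],[0,0,0,0.39],[0,0,0,0.46],[0,0,0,0.52],[0,0,0,0.59],[0,0,0,0.655],[0,0,0,0.655]]'
python3 -c "
from h import *;st();c=cam('side');save(c,'s2.png',(255,212,335,272),8)"
```

```text
t: 5.77
eef_pos: [0.5499, 0.1806, 0.1924]
tool_rot: [0.001, 0.462, 0.887, 0.001]
contact_force: [-1.3, -0.7, 7.3]
gripper_width: 0.717
grasp_force: 42.5
t 5.77 p [0.5499 0.1806 0.1924] yaw 2.181 zax [ 0.003  0.    -1.   ] q [ 0.22  0.49 -0.86  1.79  0.43  1.05 -0.18] F [-1.3 -0.7  7.3] T [-0.342  0.352  0.001] w 0.717 g 42.5
```

View pics/s2.png

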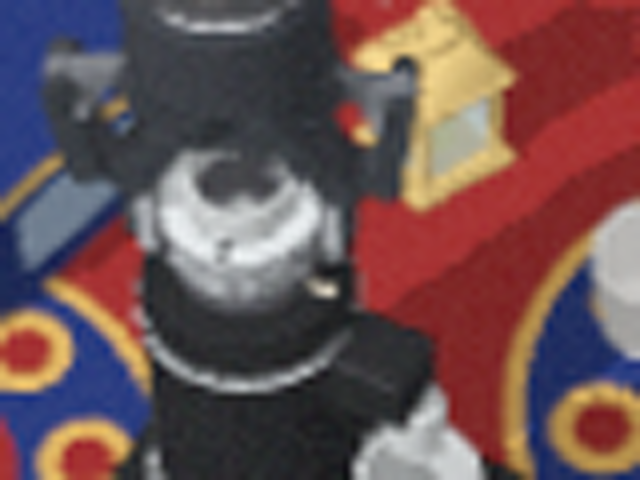

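The mark moved from side (288.7,242) to (283,243), so the ring is turning clockwise with the gripper. From here I feel along in small steps.

```bash
s(){ python3 -c "
from h import *
o=bot.get_obs();w,x,y,z=o['tool_rot'];print('yaw',round(2*np.arctan2(y,x),3),'T',np.round(o['torque'],3),'t',round(o['t'],2))"; }
python3 -m jog '[[0,0,0,0.045],[0,0,0,0.09],[0,0,0,0.13]]' >/dev/null; s
python3 -m jog '[[0,0,0,0.045],[0,0,0,0.09],[0,0,0,0.13]]' >/dev/null; s
python3 -m jog '[[0,0,0,0.045],[0,0,0,0.09]]' >/dev/null; s
python3 -m jog '[[0,0,0,0.045],[0,0,0,0.09]]' >/dev/null; s
```

```text
yaw 2.053 T [-0.336  0.283  0.031] t 6.07
yaw 1.923 T [-0.359  0.254  0.173] t 6.32
yaw 1.833 T [-0.282  0.319  0.092] t 6.48
yaw 1.743 T [-0.241  0.276  0.04 ] t 6.65
```

```bash
cat > s.py <<'E'
import sys
from h import *
o=bot.get_obs();w,x,y,z=o['tool_rot'];print('yaw',round(2*np.arctan2(y,x),3),'T',np.round(o['torque'],3),'t',round(o['t'],2))
sys.exit(o['torque'][2]>.26)
E
python3 -m jog '[[0,0,0,0.04],[0,0,0,0.08]]' >/dev/null; python3 s.py &&
python3 -m jog '[[0,0,0,0.04],[0,0,0,0.08]]' >/dev/null && python3 s.py &&
python3 -m jog '[[0,0,0,0.04],[0,0,0,0.08]]' >/dev/null && python3 s.py &&
python3 -m jog '[[0,0,0,0.04],[0,0,0,0.08]]' >/dev/null && python3 s.py &&
python3 -m jog '[[0,0,0,0.04],[0,0,0,0.08]]' >/dev/null && python3 s.py &&
python3 -m jog '[[0,0,0,0.04],[0,0,0,0.08]]' >/dev/null && python3 s.py
```

```text
yaw 1.663 T [-0.306  0.209  0.132] t 6.82False
```

```bash
sed -i 's/sys.exit(\(.*\))$/sys.exit(int(\1))/' s.py
python3 -m jog '[[0,0,0,0.04],[0,0,0,0.08]]' >/dev/null; python3 s.py &&
python3 -m jog '[[0,0,0,0.04],[0,0,0,0.08]]' >/dev/null && python3 s.py &&
python3 -m jog '[[0,0,0,0.04],[0,0,0,0.08]]' >/dev/null && python3 s.py &&
python3 -m jog '[[0,0,0,0.04],[0,0,0,0.08]]' >/dev/null && python3 s.py &&
python3 -m jog '[[0,0,0,0.04],[0,0,0,0.08]]' >/dev/null && python3 s.py &&
python3 -m jog '[[0,0,0,0.04],[0,0,0,0.08]]' >/dev/null && python3 s.py
```

```text
yaw 1.583 T [-0.249  0.188  0.092] t 6.98
yaw 1.503 T [-0.205  0.187  0.055] t 7.15
yaw 1.423 T [-0.164  0.123  0.178] t 7.32
yaw 1.343 T [-0.219  0.103  0.113] t 7.48
yaw 1.263 T [-0.174  0.089  0.022] t 7.65
yaw 1.183 T [-0.138  0.097  0.088] t 7.82
```

```bash

python3 -m jog '[[0,0,0,0.04],[0,0,0,0.08]]' >/dev/null; python3 s.py &&
python3 -m jog '[[0,0,0,0.04],[0,0,0,0.08]]' >/dev/null && python3 s.py &&
python3 -m jog '[[0,0,0,0.04],[0,0,0,0.08]]' >/dev/null && python3 s.py &&
python3 -m jog '[[0,0,0,0.04],[0,0,0,0.08]]' >/dev/null && python3 s.py &&
python3 -m jog '[[0,0,0,0.04],[0,0,0,0.08]]' >/dev/null && python3 s.py &&
python3 -m jog '[[0,0,0,0.04],[0,0,0,0.08]]' >/dev/null && python3 s.py
```

```text
yaw 1.103 T [-0.188  0.043  0.145] t 7.98
yaw 1.023 T [-0.238  0.004  0.045] t 8.15
yaw 0.943 T [-0.238  0.022  0.039] t 8.32
yaw 0.863 T [-0.24  -0.094  0.143] t 8.48
yaw 0.783 T [-0.255 -0.04   0.092] t 8.65
yaw 0.703 T [-0.196 -0.039  0.038] t 8.82
```

```bash

python3 -m jog '[[0,0,0,0.04],[0,0,0,0.08]]' >/dev/null; python3 s.py &&
python3 -m jog '[[0,0,0,0.04],[0,0,0,0.08]]' >/dev/null && python3 s.py &&
python3 -m jog '[[0,0,0,0.04],[0,0,0,0.08]]' >/dev/null && python3 s.py &&
python3 -m jog '[[0,0,0,0.04],[0,0,0,0.08]]' >/dev/null && python3 s.py &&
python3 -m jog '[[0,0,0,0.04],[0,0,0,0.08]]' >/dev/null && python3 s.py &&
python3 -m jog '[[0,0,0,0.04],[0,0,0,0.08]]' >/dev/null && python3 s.py; python3 -c "
from h import *;st()"
```

```text
yaw 0.624 T [-0.314 -0.166  0.401] t 8.98
t 8.98 p [0.5505 0.1807 0.1925] yaw 0.624 zax [ 0.004  0.001 -1.   ] q [-0.02  0.41 -0.52  1.8   0.24  0.99 -1.58] F [ 0.6 -1.5  5.6] T [-0.314 -0.166  0.401] w 0.718 g 42.6
```

```bash

python3 -m jog '[[0,0,0,0],[0,0,0,0],[0,0,0,0]]' >/dev/null; python3 s.py; python3 -m jog '[[0,0,0,0.03],[0,0,0,0.03],[0,0,0,0.03]]' >/dev/null; python3 s.py
```

```text
yaw 0.625 T [-0.286 -0.104  0.122] t 9.23
yaw 0.595 T [-0.296 -0.109  0.203] t 9.48
```

```bash

python3 -m jog '[[0,0,0,0.02],[0,0,0,0.04],[0,0,0,0.05],[0,0,0,0.05],[0,0,0,0.05]]' >/dev/null; python3 s.py; python3 -m jog '[[0,0,0,0],[0,0,0,0],[0,0,0,0],[0,0,0,0]]' -1; python3 -m jog '[[0,0,0,0],[0,0,0,0],[0,0,0,0],[0,0,0,0]]' 
python3 - <<'E'
from h import *
st((.549,.18,.19));c=cam('side');save(c,'s3.png',(255,212,335,272),8)
E
```

```text
yaw 0.546 T [-0.287 -0.047  0.34 ] t 9.9
t: 10.23
eef_pos: [0.5487, 0.1803, 0.1903]
tool_rot: [-0.0, 0.963, 0.269, -0.0]
contact_force: [-0.3, -0.4, 0.1]
gripper_width: 0.995
grasp_force: 0.0
t: 10.57
eef_pos: [0.5489, 0.1802, 0.1902]
tool_rot: [-0.0, 0.963, 0.269, -0.0]
contact_force: [-0.3, -0.8, 0.7]
gripper_width: 1.004
grasp_force: 0.0
t 10.57 p [0.5489 0.1802 0.1902] yaw 0.544 zax [-0. -0. -1.] q [-0.03  0.41 -0.5   1.81  0.23  0.99 -1.66] F [-0.3 -0.8  0.7] T [-0.008  0.048 -0.054] w 1.004 g 0.0
tool shift cm [0.   0.02 0.02]
```

View pics/s3.png

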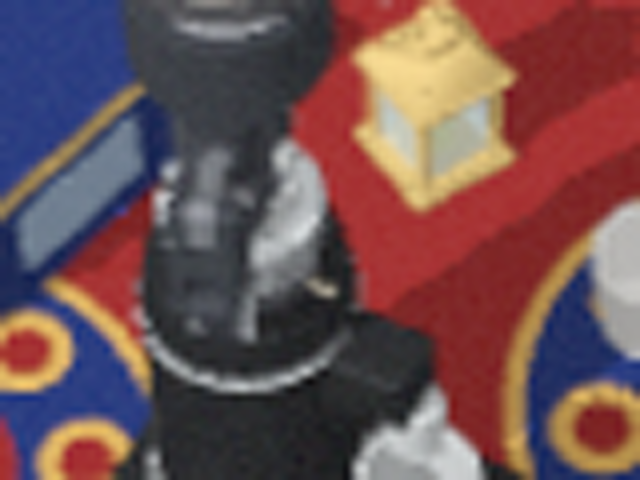

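```bash

python3 -m jog '[[0,0,0,0],[0,0,0,0],[0,0,0,0],[0,0,0,0],[0,0,0,0],[0,0,0,0],[0,0,0,0],[0,0,0,0]]' 1 40
python3 -m jog '[[0,0,0,-0.08],[0,0,0,-0.16],[0,0,0,-0.24],[0,0,0,-0.32],[0,0,0,-0.4],[0,0,0,-0.48],[0,0,0,-0.56],[0,0,0,-0.64],[0,0,0,-0.72],[0,0,0,-0.8],[0,0,0,-0.88],[0,0,0,-0.96],[0,0,0,-1.04],[0,0,0,-1.12],[0,0,0,-1.2],[0,0,0,-1.28],[0,0,0,-1.32],[0,0,0,-1.32],[0,0,0,-1.32],[0,0,0,-1.32]]'
python3 s.py
python3 -m jog '[[0,0,0,0],[0,0,0,0],[0,0,0,0],[0,0,0,0],[0,0,-4,0],[0,0,-8,0],[0,0,-14,0],[-12,0,-14,0],[-12,0,-14,0],[-12,0,-14,0],[-12,0,-14,0]]' -1
python3 - <<'E'
from h import *
st((.517,-.238,.15))
c=cam('top'); d=cam('side'); 
a=cv2.resize(c['pixels'][175:225,230:280,::-1],None,fx=8,fy=8,interpolation=cv2.INTER_CUBIC)
b=cv2.resize(d['pixels'][222:272,260:310,::-1],None,fx=8,fy=8,interpolation=cv2.INTER_CUBIC)
cv2.imwrite('pics/m1.png',np.hstack([a,b]))
E
```

```text
t: 11.28
eef_pos: [0.5492, 0.1797, 0.1907]
tool_rot: [0.0, 0.963, 0.268, 0.0]
contact_force: [-1.4, -2.9, 5.0]
gripper_width: 0.715
grasp_force: 42.7
t: 12.95
eef_pos: [0.5505, 0.1792, 0.1907]
tool_rot: [0.001, 0.598, 0.802, 0.001]
contact_force: [3.4, -4.0, 3.9]
gripper_width: 0.714
grasp_force: 42.7
yaw 1.861 T [-0.854 -0.837  0.004] t 12.95
t: 13.87
eef_pos: [0.5865, 0.0557, 0.3306]
tool_rot: [0.002, 0.601, 0.799, -0.001]
contact_force: [0.7, -0.5, -0.8]
gripper_width: 0.998
grasp_force: 0.0
t 13.87 p [0.5865 0.0557 0.3306] yaw 1.851 zax [ 0.002 -0.004 -1.   ] q [ 0.41  0.36 -0.79  1.6   0.27  1.29 -0.15] F [ 0.7 -0.5 -0.8] T [-0.065 -0.022  0.028] w 0.998 g 0.0
tool shift cm [-26.21 -14.81  18.17]
```

View pics/m1.png

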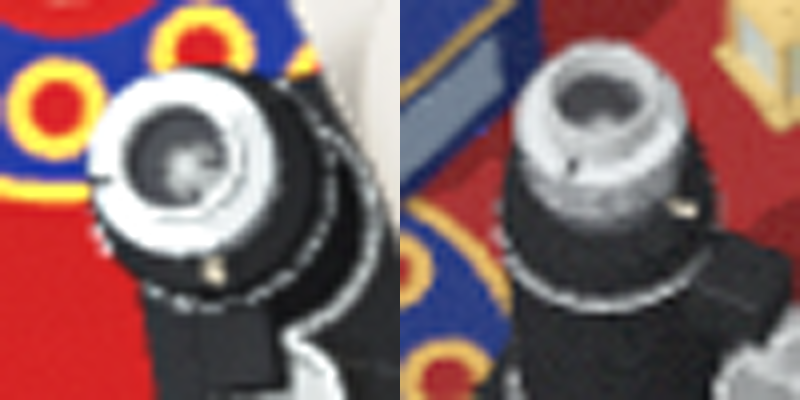

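The mark is now at top crop (100,180) and side crop (572,165). At the start it was at top (148,237) and side (630,160). I'll compare the angles.

```bash
python3 - <<'E'
from h import *
c=cam('top'); d=cam('side')
def ang(k,x,y,ox,oy,n):
    p=atz(k,ox+x/8-.44,oy+y/8-.44,.227); v=p[:2]-[.549,.18]; print(n,np.round(v*1000,1),np.degrees(np.arctan2(v[1],v[0])).round(1))
ang(c,148,237,230,175,'start top'); ang(d,190,160,265,222,'start side')
ang(c,100,180,230,175,'now top'); ang(d,172,165,260,222,'now side')
E
```

```text
start top [-25.6  10.3] 158.1
start side [-22.8   8.6] 159.3
now top [-6.6 27.5] 103.5
now side [-7.5 23.8] 107.5
```

```bash
python3 - <<'E'
from h import *
c=cam('top'); d=cam('side')
th=np.radians(np.arange(60,230,1.0))
for k,n in((c,'top'),(d,'side')):
    old=cv2.imread(f'pics/{n}0.png',0).astype(np.float32); new=cv2.cvtColor(k['pixels'],cv2.COLOR_RGB2GRAY).astype(np.float32)
    for nm,im in(('old',old),('new',new)):
        for cx,cy in((.549,.18),(.5475,.18),(.549,.1785)):
            prof=0
            for r in(.024,.026,.028):
                q=np.array([proj(k,(cx+r*np.cos(t),cy+r*np.sin(t),.226)) for t in th],np.float32)
                prof=prof+cv2.remap(im,q[:,:1],q[:,1:],cv2.INTER_LINEAR)[:,0]/3
            wt=cv2.GaussianBlur(prof.reshape(-1,1),(1,1),0)[:,0]; base=cv2.blur(prof.reshape(-1,1),(1,61))[:,0]; w=base-prof
            i=w.argmax(); sl=slice(max(i-14,0),i+15); ww=np.clip(w[sl],0,None); print(n,nm,np.degrees((th[sl]*ww).sum()/ww.sum()).round(1), 'depth',w[i].round(0))
E
```

```text
top old 153.2 depth 56.0
top old 151.3 depth 61.0
top old 150.4 depth 50.0
top new 104.2 depth 73.0
top new 101.1 depth 78.0
top new 103.6 depth 51.0
side old 157.1 depth 83.0
side old 155.8 depth 78.0
side old 154.2 depth 82.0
side new 107.5 depth 75.0
side new 104.3 depth 71.0
side new 106.1 depth 74.0
```

```bash
python3 - <<'E'
from h import *
for n in('top','side'):
    k=cam(n)
    old=cv2.imread(f'pics/{n}0.png',0).astype(np.float32); new=cv2.cvtColor(k['pixels'],cv2.COLOR_RGB2GRAY).astype(np.float32)
    D=old-new; u0,v0=proj(k,(.549,.18,.226)); pts=[]
    V,U=np.mgrid[0:400,0:640]
    P=np.array([[atz(k,u,v,.226) if (abs(u-u0)<14 and abs(v-v0)<14) else (9,9,9) for u in range(640)] for v in range(400)])
    r=np.hypot(P[...,0]-.549,P[...,1]-.18); m=(r<.032)&(r>.018)
    for s in(-1,1):
        w=np.where(m,np.clip(s*D,0,None),0); i=np.unravel_index(w.argmax(),w.shape)
        ww=np.where((abs(V-i[0])<=2)&(abs(U-i[1])<=2)&(w>w.max()*.2),w,0)
        p=atz(k,(U*ww).sum()/ww.sum(),(V*ww).sum()/ww.sum(),.226); pts.append(p); print(n,s,i,w.max(),(p-[.549,.18,0]).round(4)*1000)
        print(np.round((s*D)[i[0]-3:i[0]+4,i[1]-3:i[1]+4]).astype(int).tolist())
    ch=np.linalg.norm(pts[0]-pts[1]); print('chord',ch,'angle',np.degrees(2*np.arcsin(ch/.052)))
E
```

```text
top -1 (np.int64(204), np.int64(247)) 102.0 [-24.3  12.4 226. ]
[[0, 0, 0, 0, 1, 0, -1], [0, 0, 0, 0, 43, 32, -18], [-10, 0, 0, 13, 77, 4, 0], [2, 13, 65, 102, 32, 0, 0], [1, 4, 35, 84, 21, 0, 0], [2, -1, 0, 6, 13, 8, 10], [0, 2, 0, -2, 0, 3, 1]]
top 1 (np.int64(197), np.int64(242)) 131.0 [ -7.1  28.4 226. ]
[[-2, -5, -4, 0, 0, -1, -1], [-1, -6, -4, 0, 0, -1, -1], [-1, 2, 13, 0, 8, 0, -1], [-4, 12, 126, 131, 103, 19, 10], [-3, 1, 74, 58, 22, 0, -1], [-2, -3, 6, 5, 0, 0, 0], [-2, -3, -3, -2, 0, 0, 0]]
chord 0.023506098955058223 angle 53.74933433113062
side -1 (np.int64(242), np.int64(288)) 135.0 [-24.5  10.  226. ]
[[0, 3, 2, 1, 2, 2, 2], [4, 2, 3, 6, 8, 6, 3], [2, 1, 16, 56, 25, 8, 7], [1, 2, 32, 135, 59, 10, 7], [1, 1, 16, 78, 114, 53, 10], [3, 6, 3, 14, 40, -1, 13], [10, 3, 15, 8, -13, -7, -5]]
side 1 (np.int64(242), np.int64(281)) 123.0 [ -7.5  23.7 226. ]
[[-3, -2, -1, -1, -2, -3, -1], [-3, -2, -3, 3, 8, 0, -1], [-1, -1, 4, 33, 39, -1, -3], [-3, 0, 25, 123, 42, -2, -1], [-23, 6, 44, 97, 27, -1, -1], [9, -3, 24, 33, -2, -3, -3], [1, 0, 2, 8, 1, -1, -10]]
chord 0.021896659770731484 angle 49.80679662348912
```

Both views give a net turn of about 49° clockwise from the start, which fits 3 clicks (8 finer, 5 back). Contact was felt at click 8, and the torque was about 0 after the back-off. On to the lid.

```bash
python3 -m jog '[[-26.2,-14.8,0,0],[-26.2,-14.8,0,0],[-26.2,-14.8,0,0],[-26.2,-14.8,0,0],[-26.2,-14.8,0,0],[-26.2,-14.8,0,0],[-26.2,-14.8,0,0],[-26.2,-14.8,0,0],[-26.2,-14.8,10,0],[-26.2,-14.8,20,0],[-26.2,-14.8,20,0],[-26.2,-14.8,20,0],[-26.2,-14.8,20,0],[-26.2,-14.8,20,0],[-26.2,-14.8,20,0]]' 0 30
python3 - <<'E'
from h import *
st((.5165,-.238,.018)); c=cam('side'); save(c,'s4.png',(330,150,410,210),8)
E
```

```text
t: 15.52
eef_pos: [0.5169, -0.227, 0.1295]
tool_rot: [-0.002, 0.596, 0.803, -0.0]
contact_force: [-0.0, -0.5, 1.5]
gripper_width: 0.502
grasp_force: 0.0
t 15.52 p [ 0.5169 -0.227   0.1295] yaw 1.865 zax [-0.003  0.002 -1.   ] q [ 0.79  0.49 -0.63  1.88  0.36  0.89  0.28] F [-0.  -0.5  1.5] T [-0.008 -0.092  0.017] w 0.502 g 0.0
tool shift cm [-1.07 -0.34 11.15]
```

View pics/s4.png

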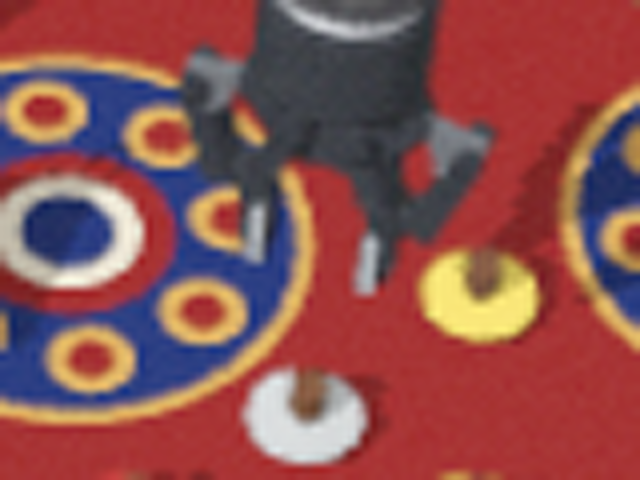

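The open gripper is above and behind the lid's knob (308,395 in the crop), and the yellow decoy at (480,290) is clear of it. I descend and grip.

```bash
python3 -m jog '[[-1.07,-0.34,3,0],[-1.07,-0.34,6,0],[-1.07,-0.34,7,0],[-1.07,-0.34,7,0],[-1.07,-0.34,7,0]]' >/dev/null
python3 -c "
from h import *;st((.5165,-.238,.018))"
```

```text
t 15.98 p [ 0.5189 -0.2393  0.0623] yaw 1.864 zax [ 0.002 -0.001 -1.   ] q [ 0.76  0.59 -0.57  1.91  0.45  0.77  0.23] F [0.6 0.2 0.9] T [-0.02  -0.014  0.014] w 0.495 g 0.0
tool shift cm [ 0.2  -0.2   4.43]
```

```bash
python3 -m jog '[[0.2,-0.2,2,0],[0.2,-0.2,3.5,0],[0.2,-0.2,4.4,0],[0.2,-0.2,4.4,0],[0.2,-0.2,4.4,0]]' 
python3 -m jog '[[0,0,0,0],[0,0,0,0],[0,0,0,0],[0,0,0,0],[0,0,0,0],[0,0,0,0],[0,0,0,0]]' 1 30
python3 -m jog '[[0,0,-1,0],[0,0,-3,0],[0,0,-5,0],[0,0,-5,0]]'
python3 - <<'E'
from h import *
st((.549,.18,.33)); 
for n in('top','side'):
    c=cam(n); p=bot.get_obs()['eef_pos']
    im=c['pixels'].astype(int); 
    V,U=np.mgrid[0:400,0:640]; u0,v0=proj(c,p)
    m=(abs(U-u0)<25)&(abs(V-v0)<25)&(im.min(2)>170)&(c['depth']>0)
    pts=np.array([dep(c,u,v) for v,u in zip(V[m],U[m])]); print(n,len(pts),pts.mean(0).round(4) if len(pts) else '', pts.min(0).round(3),pts.max(0).round(3))
save(c,'s5.png',(330,150,410,210),8)
E
```

```text
t: 16.4
eef_pos: [0.5159, -0.2382, 0.0176]
tool_rot: [0.001, 0.596, 0.803, 0.0]
contact_force: [0.0, 0.7, 0.8]
gripper_width: 0.502
grasp_force: 0.0
t: 16.98
eef_pos: [0.5159, -0.2384, 0.0176]
tool_rot: [0.001, 0.596, 0.803, 0.0]
contact_force: [-0.9, 0.6, 7.5]
gripper_width: 0.198
grasp_force: 29.2
t: 17.32
eef_pos: [0.5172, -0.2388, 0.0703]
tool_rot: [0.003, 0.596, 0.803, 0.001]
contact_force: [1.1, -0.6, -0.8]
gripper_width: 0.197
grasp_force: 29.6
t 17.32 p [ 0.5172 -0.2388  0.0703] yaw 1.864 zax [ 0.005 -0.002 -1.   ] q [ 0.77  0.58 -0.58  1.91  0.44  0.78  0.24] F [ 1.1 -0.6 -0.8] T [ 0.083 -0.069 -0.052] w 0.197 g 29.6
tool shift cm [ 39.08  15.25 -26.04]
top 1053 [ 0.4864 -0.2078  0.4404] [ 0.428 -0.241 -0.005] [ 0.541 -0.189  0.532]
side 97 [ 0.5526 -0.2467  0.0476] [ 0.489 -0.303 -0.006] [ 0.671 -0.213  0.106]
```

View pics/s5.png

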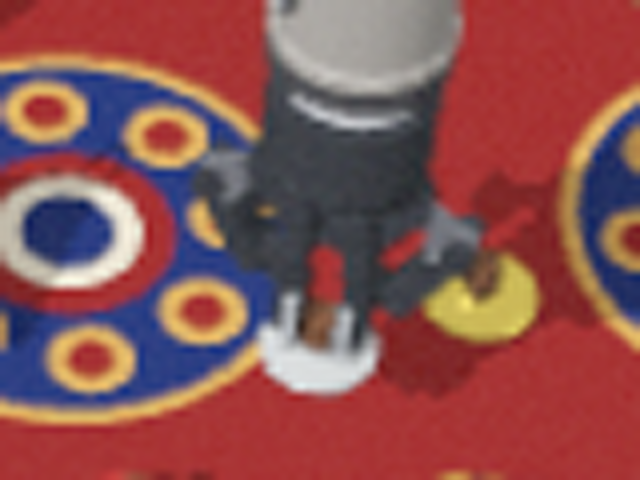

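The lid is held level by the knob, with the flange centred at about (321,345) in the crop. I'll compute its offset from the TCP.

```bash
python3 - <<'E'
from h import *
c=cam('side'); o=bot.get_obs(); p=np.array(o['eef_pos']); st((.549,.18,.33))
im=c['pixels'].astype(int); b=im[165:215,350:390]; m=((b.min(2)>120)&((b.max(2)-b.min(2))<45)).astype(np.uint8)
n,l,s,ce=cv2.connectedComponentsWithStats(m); 
for i in range(1,n):
    if s[i,4]>20: print(s[i]+[350,165,0,0,0],ce[i]+[350,165])
z=p[2]-.0176+.014
cc=np.array([330+321/8-.44,150+345/8-.44]); print('eye',cc,atz(c,*cc,z)-p)
best=None
t=np.linspace(0,2*np.pi,90)
g=cv2.cvtColor(c['pixels'],cv2.COLOR_RGB2Lab)[:,:,1].astype(np.float32)
# flange fit: lower-half outline contrast (white inside, red outside)
for dx in np.arange(-.008,.0081,.0005):
  for dy in np.arange(-.008,.0081,.0005):
    q0=p+[dx,dy,0]; view=np.array([-.6,.8]) 
    f=lambda r,zz:np.array([proj(c,(q0[0]+r*np.cos(a),q0[1]+r*np.sin(a),zz)) for a in t[::3] if np.cos(a)*-.6+np.sin(a)*.8>-.1],np.float32)
    A=f(.0245,z);B=f(.032,z-.003)
    sc=(cv2.remap(g,B[:,:1],B[:,1:],1)-cv2.remap(g,A[:,:1],A[:,1:],1)).mean()
    if best is None or sc>best[0]: best=(sc,dx,dy)
print(best)
E
```

```text
t 17.47 p [ 0.5145 -0.2383  0.0664] yaw 1.863 zax [-0. -0. -1.] q [ 0.77  0.58 -0.58  1.92  0.44  0.78  0.24] F [-0.4  0.7 -1.1] T [0.012 0.04  0.033] w 0.192 g 29.6
tool shift cm [ 39.05  15.36 -26.37]
[362 187  16  13 105] [369.18095238 194.38095238]
eye [369.685 192.685] [ 0.000869   -0.00563516 -0.0036    ]
(np.float32(39.26367), np.float64(0.0010000000000000078), np.float64(-0.003499999999999996))
```

```bash
python3 - <<'E'
from h import *
from itertools import product
def fit(c,g,p,z):
    best=None; t=np.linspace(0,2*np.pi,30)
    cams=np.array(c['pose'])[:2,3]-p[:2]; cams/=np.linalg.norm(cams)
    t=[a for a in t if np.cos(a)*cams[0]+np.sin(a)*cams[1]>-.1]
    for dx,dy in product(np.arange(-.008,.0081,.0005),repeat=2):
        f=lambda r,zz:np.array([proj(c,(p[0]+dx+r*np.cos(a),p[1]+dy+r*np.sin(a),zz)) for a in t],np.float32)
        A=f(.0245,z);B=f(.032,z-.003)
        sc=(cv2.remap(g,B[:,:1],B[:,1:],1)-cv2.remap(g,A[:,:1],A[:,1:],1)).mean()
        if best is None or sc>best[0]: best=(sc,dx,dy)
    return best
L=lambda im:cv2.cvtColor(im,cv2.COLOR_RGB2Lab)[:,:,1].astype(np.float32)
c=cam('side'); p=np.array(bot.get_obs()['eef_pos'])
print('now',fit(c,L(c['pixels']),p,p[2]-.0036))
print('old side',fit(c,L(cv2.imread('pics/side0.png')[:,:,::-1].copy()),np.array([.5165,-.238]),.014))
k=cam('top'); print('old top',fit(k,L(cv2.imread('pics/top0.png')[:,:,::-1].copy()),np.array([.5165,-.238]),.014))
print('throat side-only',atz(c,265+157/8-.44,222+98/8-.44,.241),'top-only',atz(k,230+177/8-.44,175+157/8-.44,.241))
E
```

```text
now (np.float32(37.49817), np.float64(-0.0004999999999999935), np.float64(-0.0029999999999999957))
old side (np.float32(43.495056), np.float64(0.0005000000000000074), np.float64(-0.001999999999999995))
old top (np.float32(61.85956), np.float64(0.0020000000000000087), np.float64(-0.000999999999999994))
throat side-only [0.54722814 0.1821564  0.241     ] top-only [0.54920305 0.17940756 0.241     ]
```

```bash
python3 -m jog '[[0,0,-4,0],[0,0,-8,0],[0,0,-12,0],[0,0,-16,0],[0,0,-20,0],[0,0,-24,0],[3,1.2,-26.4,0],[6,2.4,-26.4,0],[9,3.5,-26.4,0],[12,4.7,-26.4,0],[15,5.9,-26.4,0],[18,7.1,-26.4,0],[21,8.2,-26.4,0],[24,9.4,-26.4,0],[27,10.6,-26.4,0],[30,11.8,-26.4,0],[33,12.9,-26.4,0],[36,14.1,-26.4,0],[38,14.9,-26.4,0],[39.3,15.4,-26.4,0]]' >/dev/null
python3 -m jog '[[0,0,0,0],[0,0,0,0],[0,0,0,0],[0,0,0,0]]'
python3 -c "
from h import *;st((.549,.182,.27))"
```

```text
t: 19.57
eef_pos: [0.5491, 0.1808, 0.3298]
tool_rot: [0.0, 0.597, 0.802, -0.001]
contact_force: [0.1, 0.1, -0.3]
gripper_width: 0.193
grasp_force: 29.7
t 19.57 p [0.5491 0.1808 0.3298] yaw 1.862 zax [-0.001 -0.001 -1.   ] q [ 0.25  0.36 -0.87  1.62  0.28  1.29 -0.38] F [ 0.1  0.1 -0.3] T [ 0.017 -0.07   0.069] w 0.193 g 29.7
tool shift cm [0.12 0.03 5.98]
```

```bash
python3 -m jog '[[0.1,0,3,0],[0.1,0,6,0],[0.1,0,6.5,0],[0.1,0,6.7,0],[0.1,0,6.7,0]]'
python3 -m jog '[[0,0,0.2,0],[0,0,0.4,0],[0,0,0.4,0]]'
python3 -c "
from h import *;st((.549,.182,.2496))"
```

```text
t: 19.98
eef_pos: [0.5489, 0.1829, 0.2639]
tool_rot: [0.0, 0.597, 0.802, 0.0]
contact_force: [0.7, 0.8, -0.2]
gripper_width: 0.196
grasp_force: 29.7
t: 20.23
eef_pos: [0.549, 0.1837, 0.2601]
tool_rot: [0.0, 0.596, 0.803, 0.001]
contact_force: [-0.1, 1.1, -1.3]
gripper_width: 0.196
grasp_force: 29.7
t 20.23 p [0.549  0.1837 0.2601] yaw 1.864 zax [ 0.001  0.    -1.   ] q [ 0.22  0.41 -0.85  1.72  0.34  1.16 -0.43] F [-0.1  1.1 -1.3] T [-0.035 -0.013  0.017] w 0.196 g 29.7
tool shift cm [-0.16 -0.05  1.05]
```

```bash
python3 -m jog '[[-0.15,0,0,0],[-0.15,0,0.2,0],[-0.15,0,0.4,0],[-0.15,0,0.4,0]]'
python3 -m jog '[[0,0,0.2,0],[0,0,0.3,0],[0,0,0.3,0]]'
```

```text
t: 20.57
eef_pos: [0.5488, 0.1819, 0.2549]
tool_rot: [-0.0, 0.596, 0.803, -0.0]
contact_force: [-0.7, -0.2, -0.3]
gripper_width: 0.201
grasp_force: 29.7
t: 20.82
eef_pos: [0.5488, 0.182, 0.2519]
tool_rot: [-0.0, 0.596, 0.803, -0.0]
contact_force: [0.8, 0.0, -1.2]
gripper_width: 0.194
grasp_force: 29.7
```

Entering freely with no force, so I carry on until it seats.

```bash
python3 -m jog '[[0,0,0.15,0],[0,0,0.2,0],[0,0,0.2,0]]'
python3 -m jog '[[0,0,0.1,0],[0,0,0.15,0],[0,0,0.15,0]]'
```

```text
t: 21.07
eef_pos: [0.5489, 0.182, 0.2501]
tool_rot: [-0.0, 0.596, 0.803, -0.0]
contact_force: [-0.2, 0.2, -0.8]
gripper_width: 0.193
grasp_force: 29.7
t: 21.32
eef_pos: [0.5491, 0.1822, 0.2496]
tool_rot: [0.0, 0.596, 0.803, 0.0]
contact_force: [-1.9, -1.5, 5.4]
gripper_width: 0.197
grasp_force: 30.3
```

The lid touches down at z = 0.2496, exactly the seated height. I release and retreat.

```bash
python3 -m jog '[[0,0,0,0],[0,0,0,0],[0,0,0,0],[0,0,0,0],[0,0,0,0],[0,0,-2,0],[0,0,-6,0],[0,0,-10,0],[-4,0,-10,0],[-8,0,-10,0],[-12,0,-10,0],[-16,0,-10,0],[-16,0,-10,0],[-16,0,-10,0]]' 0
python3 - <<'E'
from h import *
st(); c=cam('top'); d=cam('side')
for k,n in((c,'top'),(d,'side')):
    v,u=np.mgrid[0:400,0:640]; z=k['depth']
    r=np.stack([(u-k['cx'])/k['f']*z,(v-k['cy'])/k['f']*z,z],-1); P=np.array(k['pose']); w=r@P[:3,:3].T+P[:3,3]
    m=(np.hypot(w[...,0]-.549,w[...,1]-.18)<.04)&(z>0)
    for lo,hi in((.238,.256),(.256,.30)):
        q=w[m&(w[...,2]>lo)&(w[...,2]<hi)]
        if len(q): print(n,lo,len(q),q.min(0).round(3),q.max(0).round(3),q.mean(0).round(3),'plane',np.linalg.lstsq(np.c_[q[:,:2]-q[:,:2].mean(0),np.ones(len(q))],q[:,2],rcond=None)[0].round(3))
    # bystander change check
    old=cv2.imread(f'pics/{n}0.png'); df=cv2.absdiff(old,k['pixels'][:,:,::-1].copy()).max(2)>60
    N,l,s,ce=cv2.connectedComponentsWithStats(df.astype(np.uint8)); print([tuple(x) for x in s[1:].tolist() if x[4]>12])
E
```

```text
t: 22.48
eef_pos: [0.5958, 0.0253, 0.3481]
tool_rot: [-0.0, 0.599, 0.801, -0.0]
contact_force: [-0.2, 0.9, 0.0]
gripper_width: 0.5
grasp_force: 0.0
t 22.48 p [0.5958 0.0253 0.3481] yaw 1.857 zax [-0.001 -0.    -1.   ] q [ 0.47  0.37 -0.82  1.56  0.27  1.34 -0.09] F [-0.2  0.9  0. ] T [-0.003  0.032 -0.009] w 0.5 g 0.0
top 0.238 271 [0.525 0.154 0.239] [0.576 0.205 0.255] [0.549 0.179 0.245] plane [-0.    -0.001  0.245]
top 0.256 39 [0.541 0.172 0.258] [0.557 0.188 0.27 ] [0.549 0.179 0.266] plane [0.107 0.091 0.266]
[(267, 103, 157, 297, 16552), (245, 188, 13, 13, 121), (386, 208, 24, 18, 289), (455, 208, 25, 14, 83), (444, 211, 11, 5, 25), (469, 215, 40, 31, 340), (469, 225, 14, 13, 61), (313, 245, 14, 12, 58), (552, 247, 3, 14, 22), (517, 249, 5, 4, 13), (603, 252, 4, 40, 51), (541, 273, 7, 4, 15), (561, 304, 79, 96, 3537), (543, 330, 29, 20, 279), (426, 380, 10, 4, 14), (302, 382, 6, 3, 15), (310, 383, 10, 7, 47), (441, 383, 11, 6, 26), (292, 386, 20, 14, 156), (280, 389, 13, 11, 81), (321, 389, 8, 4, 18), (329, 393, 6, 7, 16), (557, 393, 3, 7, 13)]
side 0.238 183 [0.519 0.153 0.2
[... 312 characters left out ...]
 452), (396, 82, 9, 6, 18), (559, 83, 5, 7, 16), (336, 85, 34, 14, 272), (401, 85, 6, 6, 15), (385, 92, 26, 8, 148), (412, 95, 21, 5, 66), (446, 94, 17, 9, 54), (468, 96, 103, 171, 5938), (475, 99, 6, 7, 23), (287, 109, 9, 12, 59), (481, 110, 15, 7, 23), (531, 113, 8, 8, 22), (283, 116, 36, 44, 452), (296, 123, 11, 10, 37), (481, 134, 5, 5, 20), (481, 140, 8, 24, 91), (418, 145, 14, 9, 21), (304, 148, 9, 13, 54), (310, 151, 18, 25, 127), (293, 163, 6, 8, 22), (360, 196, 16, 12, 129), (275, 224, 19, 8, 71), (474, 226, 9, 6, 36), (279, 231, 12, 7, 55), (469, 239, 6, 8, 33), (494, 249, 9, 26, 28), (447, 257, 20, 41, 254), (516, 273, 8, 31, 118), (459, 281, 18, 33, 365), (497, 307, 18, 18, 119)]
```

```bash
python3 -c "
from station import bot;print(bot.hand_in())"
```

```text
the job is handed in; nothing more can be done
None
```

I zeroed the grinder: burr contact was felt at about 0.34 N m, eight clicks finer than where the ring started. I then backed it off five clicks, seated the lid level on the throat and let go, and handed the job in at about 22.5 s; the camera check of the final click gave a 49° net turn against the expected 45°, so the count of five rests mainly on the turning angle and feel.

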